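Sweep the loose mounting parts off the microscope's stage plate

ROBOT

A 6-joint arm with a two-finger parallel gripper is mounted at the origin on the work surface. World frame = base frame: x ahead of the robot, y to its left, z up, the work surface at z = 0. Lengths are in m, angles in degrees, forces in N, time in s.
With the tool pointing down it reaches from about 0.25 to 0.8 m from the base axis. Payload 3.9 kg.
Tool frame: the origin (TCP) lies at the very end of the fingers, on their centre line; the grasp point (between the pads) lies 19 mm behind it (robot.tcp_to_grasp is the distance from the TCP to the grasp point, in m); z points along the fingers, x is the direction in which the jaws open and shut, and the axes are right-handed (so a half turn about z gives the same grasp; the last joint's range is limited). The gripper opens to 85 mm and grips with 20 to 120 N. Pads are 22 mm wide; open, the fingers measure 114 mm over their backs; the gripper's body (76 mm by 85 mm) begins 54 mm behind the grasp point. The pads swing forward as they close: fully open they stand 13 mm farther back than shut.
Start: joints at [70.474, 14.897, -7.913, 67.191, 0, 90], TCP at [0.175, 0.495, 0.231] pointing down, gripper open.
Joint ranges: [-159.42, 159.42], [-47.68, 98.78], [-73.54, 78.23], [-108.79, 121.32], [-90, 84.71], [-180, 180]. Speed limits (degrees/s): [147.25, 147.25, 180, 180, 180, 180].

INTERFACE

Orientations are given as [roll, pitch, yaw] about the fixed x, y, z axes, in that order (R = Rz(yaw) Ry(pitch) Rx(roll)).
In Python, from bench import robot gives the robot as it stands.
- The arm moves only by the tool drive_tool, never from a script. Its argument "plan" is one flat list of numbers, 6 for each row, row after row: the shift along the world's x, y, z in m, then the turn, a rotation vector about the world's x, y, z in degrees. A call has 1 to 12 rows; each row shifts and turns the pose as measured when the row begins; what a row does not reach is not made up. A row lasts 1/8 s, in which the tool goes at most 62.5 mm and 10.7 degrees, less where a joint would pass 70% of its speed; a pose out of reach is approached as far as the arm can. A call is refused whole if a number of a shift passes 0.0625 or a number of a turn 10.7, either way. A call with a gripper value outside its range is refused whole. "hand" is the opening, from 0 (shut) to 1 (fully open), set as the call begins (left out, the last holds). The fingers move at their own pace and stop on an object; the grip force is fixed at half the most. Time passes only in rows, so rows that do not move let the fingers close. It gives the time, the measured TCP pose, the force and the opening at its end, in the units of the state.
- robot.read_state(): the state, without advancing time (a new reading comes with each control period).
- robot.read_camera(name): name is "side" or "top" or "wrist"; returns the picture (400x640x3 uint8, red, green, blue); there is no depth.
- robot.camera_params(name): a dict with "K" (3x3 intrinsics, pixels), "dist" ([k1, k2, p1, p2, k3] as OpenCV has them; the pictures are not rectified), "rvec" (rotation vector, rad) and "tvec" (3), from world to camera coordinates, as OpenCV has them; the wrist camera has in their place "hand_eye" (4x4, takes a point from camera to tool coordinates, whose origin is the TCP and whose axes are the tool frame's). Camera axes: x right, y down, z forward; pixel columns grow to the right and rows downward; lengths in m; the calibration is good to about 2 mm. A picture is of the moment at which its call begins: read the wrist's pose just before it. camera_params takes no time and is no camera call.
- robot.sign_off(): hands the job in, once; it reports no verdict.
The state is a dict: "time": time; "joint_positions": joint angles; "joint_velocities": joint speeds; "joint_torque": joint torques, N m; "tcp_pos": TCP position; "ee_rot": TCP orientation; "force": force on the tool from outside, world axes, zero at the start; "ft_torque": the same for the moment, N m; "gripper_width": opening from 0.0 (shut) to 1.0 (fully open).
Only numpy, scipy, OpenCV 4.12 (cv2) and the standard library are available. Lean on these libraries where they do the work, as an engineer would, in place of code of your own. Each camera call takes 0.05 s, during which the arm holds its last target. There are 200 camera calls.

TASK

Clear the raised black stage plate: with the fingers, sweep the three loose metal parts on it (hex nut, slotted clamp and angle piece) along the plate and over its edge so that all three lie in the open steel catch tray standing beside it. Only push them gently: do not pinch, lift or carry any of them. Leave the post that stands on the plate, the closed slide case and the small oil bottle where they are.

Things in the scene. Friction and masses are not known exactly. Their poses are not given: they have to be found in the camera images.
- plate: black stage plate, fixed, 230 mm along its x, 260 mm along y, flat top 45 mm above the table (holes only marked). Front and rear edges (x = -115, +115 mm) carry a lip 6 mm wide, 6 mm above the top; the edges at y = -130 and +130 mm are open. Origin: on the table under its centre, z up. Parts and post stand in any order in lanes near x = -78, -26, 26, 78 mm, within 58 mm of y = 0
- tray: open steel catch tray, fixed, 230 mm along x, 100 mm along y, 32 mm high, four walls 3 mm thick. It stands on the table 2 mm from one of the plate's open edges and parallel to it (centre 182 mm from the plate's along the plate's +y or -y, varying), rim 13 mm below the plate's top. Origin: centre of its underside; axes as the plate's
- nut: loose plain steel hex nut, 24 mm across flats (28 mm across corners), 14 mm high, lying flat on the plate, about 40 g. Origin at its centre, half-way up; two of its flats face its +x and -x
- clamp: loose plain aluminium slotted clamp bar, 38 mm along its x, 22 mm along its y, 12 mm high, with a slot 22 x 8 mm, lying flat on the plate, about 30 g. Origin at its centre, half-way up
- angle: loose plain aluminium angle piece standing on end, L-shaped seen from above: legs 32 mm long and 7 mm thick, 20 mm high, about 40 g. Origin at the centre of its 32 x 32 mm outline, half-way up; its legs lie along its -y and -x sides
- post: bystander: short metal optical post standing loose on the plate among the parts: round base 31 mm across and 10 mm high, rod 12.7 mm across on it, 52 mm high in all. Origin: centre of its underside
- case: bystander: closed dark blue slide case with a plain white card on its lid, loose, 140 mm along x, 85 mm along y, 36 mm high, on the table beside the plate's other open edge, opposite the tray. Origin: centre of its underside
- oil: bystander: small amber bottle with black cap, 32 mm across, 60 mm high, loose on the table beyond the plate. Origin: centre of its underside

How it is judged:
By the outcome, as a careful person would: the job done as asked, in the order asked, and still so for the second after the job is handed in, with the robot touching nothing.
It also fails if it takes over 64 s, if anything falls off the work surface, if the arm or the gripper's body presses on something with over 40 N, if the wrist force passes 120 N, or if a joint passes its speed limit or range.

## Working session

There is one attempt and no reset: what is moved stays moved. The work goes in short steps, Python scripts to look and compute and a tool call to move; the robot and the scene stay as the last step left them, time stands still between calls to the robot, and variables do not carry over. Pictures are saved under pics/ and viewed, about 8 in all and at most 12, crops included, and the job is handed in when it is done.

Besides the shell and the picture viewer there is one more tool, called as name(argument=value, ...) on one line, values as JSON. drive_tool: Moves the arm, as the interface text tells. Its arguments: {"type":"object","properties":{"plan":{"type":"array"},"hand":{"type":"number"}},"required":["plan"]}

```bash
mkdir -p pics; python3 - <<'E'
from bench import robot
import cv2
s=robot.read_state();print({k:s[k] for k in('time','tcp_pos','ee_rot','gripper_width')})
for n in('top','side'):
    cv2.imwrite(f'pics/{n}0.png',robot.read_camera(n)[:,:,::-1]);print(n,robot.camera_params(n))
E
```

```text
{'time': 0.0, 'tcp_pos': array([0.17522951, 0.49415467, 0.23045107]), 'ee_rot': array([-1.79998740e+02,  1.13582390e-01,  7.04737094e+01]), 'gripper_width': 0.9992662900050107}
top {'K': array([[490.38646282,   0.        , 324.03677947],
       [  0.        , 490.38646282, 203.26829881],
       [  0.        ,   0.        ,   1.        ]]), 'dist': array([0.04406949, 0.        , 0.        , 0.        , 0.        ]), 'rvec': array([ 2.18152615, -2.15768491,  0.07658757]), 'tvec': array([0.02105601, 0.62990952, 1.01850463])}
side {'K': array([[480.61434427,   0.        , 318.0638423 ],
       [  0.        , 480.61434427, 195.96858381],
       [  0.        ,   0.        ,   1.        ]]), 'dist': array([0.03221076, 0.        , 0.        , 0.        , 0.        ]), 'rvec': array([ 2.08079997, -0.7084513 ,  0.33878424]), 'tvec': array([-0.51474868,  0.30119855,  0.56211619])}
```

View pics/top0.png

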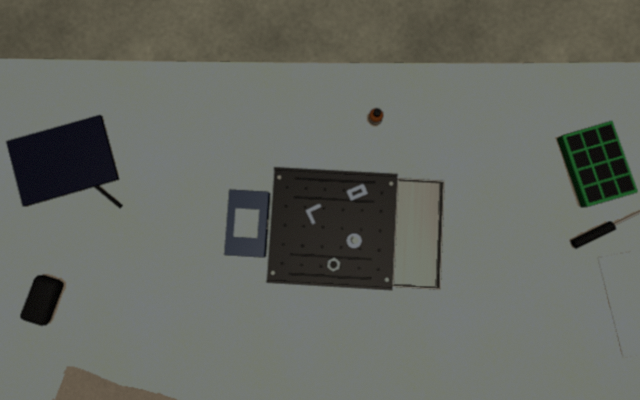

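View pics/side0.png

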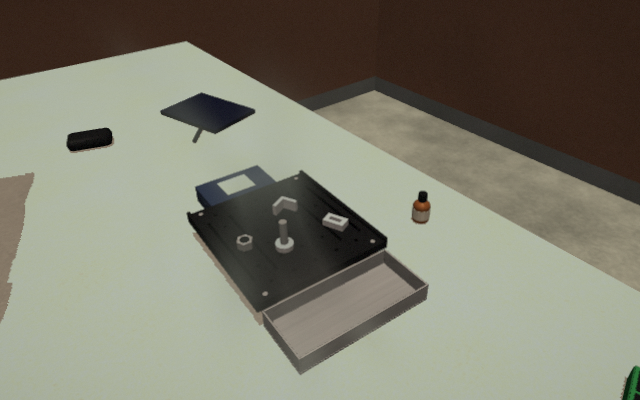

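Top view: the plate spans about (268–397, 167–290), with the tray at its right. The parts are the clamp at (357,192), angle (314,213), post (354,241) and nut (334,265). The side view agrees.

```bash
cat > h.py <<'E'
import cv2,numpy as np
from bench import robot
def ray(n,uv,z):
    p=robot.camera_params(n);R=cv2.Rodrigues(p['rvec'])[0]
    u=cv2.undistortPoints(np.array(uv,float).reshape(-1,1,2),p['K'],p['dist']).reshape(-1,2)
    d=np.c_[u,np.ones(len(u))]@R;c=-R.T@p['tvec']
    return c+d*((z-c[2])/d[:,2])[:,None]
E
python3 - <<'E'
from h import *
np.set_printoptions(precision=4,suppress=True)
im=cv2.imread('pics/top0.png');g=cv2.cvtColor(im,cv2.COLOR_BGR2GRAY)
pm=((g<75)).astype(np.uint8);roi=np.zeros_like(pm);roi[150:300,262:400]=1
c=max(cv2.findContours(cv2.morphologyEx(pm*roi,cv2.MORPH_CLOSE,np.ones((9,9))),cv2.RETR_EXTERNAL,cv2.CHAIN_APPROX_NONE)[0],key=cv2.contourArea)
r=cv2.minAreaRect(c);b=cv2.boxPoints(r);print(r);w=ray('top',b,.05);print(w)
ctr=w.mean(0)[:2]; e=[(w[(i+1)%4]-w[i])[:2] for i in range(4)]
print('edges',[(np.linalg.norm(x),np.degrees(np.arctan2(x[1],x[0]))) for x in e],ctr)
m=((g>95)).astype(np.uint8)*0
m[172:284,276:390]=(g[172:284,276:390]>90)
for c in cv2.findContours(m,cv2.RETR_EXTERNAL,cv2.CHAIN_APPROX_NONE)[0]:
    if cv2.contourArea(c)<4: continue
    r=cv2.minAreaRect(c);print(cv2.contourArea(c),r[0],r[1],r[2],ray('top',[r[0]],.057)[0])
scr=[(279,178),(391,183),(387,280),(273,272)];print(ray('top',scr,.045))
o=cv2.resize(im[150:300,215:455],None,fx=3.3,fy=3.3,interpolation=cv2.INTER_CUBIC);cv2.imwrite('pics/crop.png',cv2.convertScaleAbs(o,alpha=1.5))
E
```

```text
((331.05389404296875, 228.03079223632812), (142.0032501220703, 116.43157196044922), 3.1798300743103027)
[[ 0.4632  0.1638  0.05  ]
 [ 0.7051  0.156   0.05  ]
 [ 0.6911 -0.1412  0.05  ]
 [ 0.451  -0.1272  0.05  ]]
edges [(np.float64(0.24204930691225413), np.float64(-1.843223050852963)), (np.float64(0.2975832826671041), np.float64(-92.68639453537928)), (np.float64(0.24054721869141282), np.float64(176.6707542422235)), (np.float64(0.291326348507004), np.float64(87.60684878355383))] [0.5776 0.0129]
5.0 (386.5, 279.0) (2.0, 3.0) 90.0 [ 0.4735 -0.1016  0.057 ]
99.5 (333.5, 264.0) (12.0, 11.0) 90.0 [0.5024 0.0067 0.057 ]
142.5 (354.0, 240.5) (13.0, 14.0) 90.0 [ 0.5509 -0.035   0.057 ]
63.0 (315.7000427246094, 213.4000244140625) (14.758047103881836, 15.205260276794434) 63.43495178222656 [0.6059 0.0445 0.057 ]
163.5 (356.73968505859375, 191.77513122558594) (10.461540222167969, 18.15384864807129) 67.38013458251953 [ 0.6517 -0.0401  0.057 ]
[[ 0.6806  0.1233  0.045 ]
 [ 0.6723 -0.1123  0.045 ]
 [ 0.4707 -0.1039  0.045 ]
 [ 0.4841  0.1318  0.045 ]]
```

View pics/crop.png

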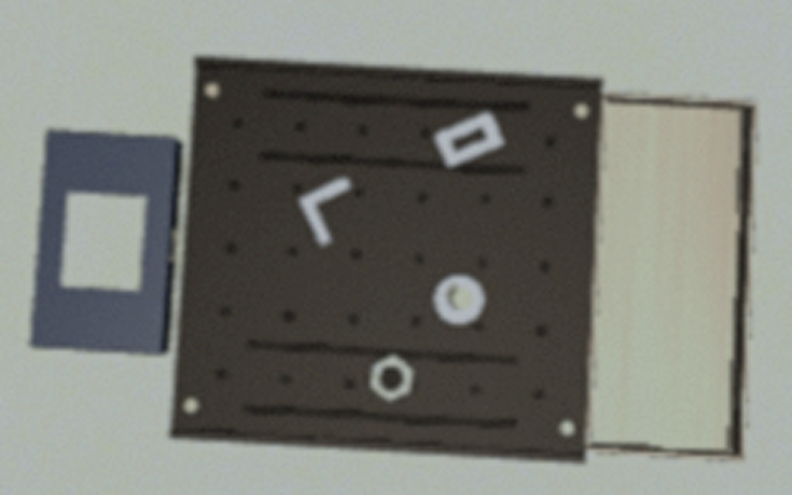

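Crop: the angle's corner is at (300,200), pointing away from the tray. The nut is at (391,378), the post (459,299) and the clamp (470,140), each alone in its lane. The plate is centred near (0.577, 0.010) with yaw about -2.5°, and the tray is on its -y side. I'll shut the fingers and move behind the nut.

drive_tool(plan=[0.028,-0.038,0,0,0,-6.2,0.028,-0.038,0,0,0,-6.2,0.028,-0.038,0,0,0,-6.2,0.028,-0.038,0,0,0,-6.2,0.028,-0.038,0,0,0,-6.2,0.028,-0.038,0,0,0,-6.2,0.028,-0.038,0,0,0,-6.2,0.028,-0.038,0,0,0,-6.2,0.028,-0.038,0,0,0,-6.2,0.028,-0.038,0,0,0,-6.2,0.028,-0.038,0,0,0,-6.2,0,0,0,0,0,0], hand=0)

```text
time: 1.6
tcp_pos: [0.4887, 0.0613, 0.2258]
ee_rot: [180.0, 0.4, 0.2]
force: [-0.3, 0.8, 0.4]
gripper_width: 0.004
```

drive_tool(plan=[0.008,-0.006,-0.025,0,0,-1.5,0.008,-0.006,-0.035,0,0,-1.5,0,0,-0.035,0,0,0,0,0,-0.035,0,0,0,0,0,-0.015,0,0,0,0,0,0,0,0,0])

```text
time: 2.35
tcp_pos: [0.5001, 0.0528, 0.0758]
ee_rot: [-179.9, 0.7, -2.5]
force: [-0.3, 0.5, 1.2]
gripper_width: -0.002
```

```bash
python3 - <<'E'
from h import *
s=robot.read_state();print(s['tcp_pos'],s['ee_rot'])
im=np.ascontiguousarray(robot.read_camera('side')[:,:,::-1])
cv2.imwrite('pics/s1.png',cv2.resize(im[140:380,170:440],None,fx=2.4,fy=2.4))
E
```

```text
[0.50013476 0.05284363 0.07581493] [-179.90308599    0.70184016   -2.50182482]
```

View pics/s1.png

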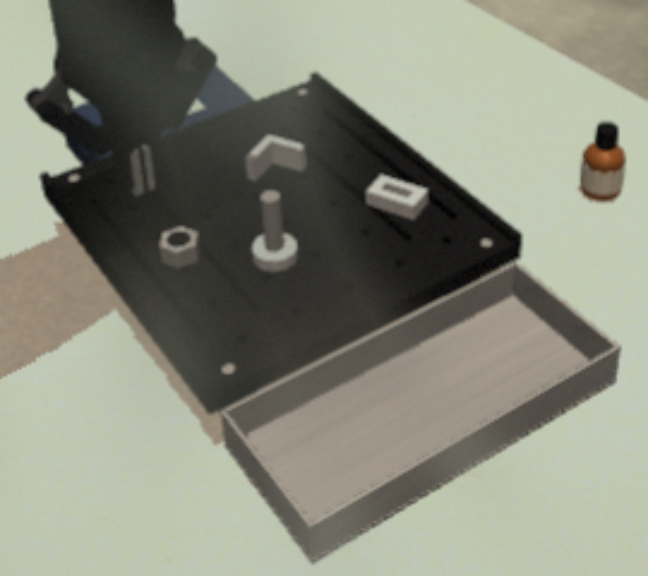

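The shut fingers stand behind the nut at crop (143,168), clear of everything. Next I lower them and push slowly.

drive_tool(plan=[0.004,0,-0.012,0,0,0,0,0,-0.01,0,0,0,0,0,-0.004,0,0,0,0,-0.008,0,0,0,0,0,-0.008,0,0,0,0,0,-0.008,0,0,0,0,0,-0.008,0,0,0,0,0,-0.008,0,0,0,0,0,-0.008,0,0,0,0,0,0,0,0,0,0])

```text
time: 3.65
tcp_pos: [0.5071, 0.0014, 0.0516]
ee_rot: [-179.9, 0.3, -2.5]
force: [-0.1, -0.4, 0.0]
gripper_width: 0.0
```

```bash
cat >> h.py <<'E'
def blobs(z=.057):
    im=robot.read_camera('top')[:,:,::-1];g=cv2.cvtColor(np.ascontiguousarray(im),cv2.COLOR_BGR2GRAY)
    m=np.zeros_like(g);m[172:284,276:390]=g[172:284,276:390]>90
    for c in cv2.findContours(m,cv2.RETR_EXTERNAL,cv2.CHAIN_APPROX_NONE)[0]:
        if cv2.contourArea(c)<20: continue
        r=cv2.minAreaRect(c);print(cv2.contourArea(c),np.round(r[0],1),np.round(r[1],1),round(r[2]),ray('top',[r[0]],z)[0].round(4))
    return im
E
python3 - <<'E'
from h import *
s=robot.read_state();print(s['tcp_pos'],s['force'])
im=blobs();cv2.imwrite('pics/t1.png',cv2.convertScaleAbs(cv2.resize(im[150:300,215:455],None,fx=3.3,fy=3.3,interpolation=cv2.INTER_CUBIC),alpha=1.5))
E
```

```text
[0.50705338 0.00143915 0.05159642] [-0.11293046 -0.42508709  0.00162314]
65.5 [315.5 213.5] [14.8 15.7] 63 [0.6056 0.0449 0.057 ]
164.5 [356.7 191.8] [10.5 18.2] 67 [ 0.6517 -0.0401  0.057 ]
```

View pics/t1.png

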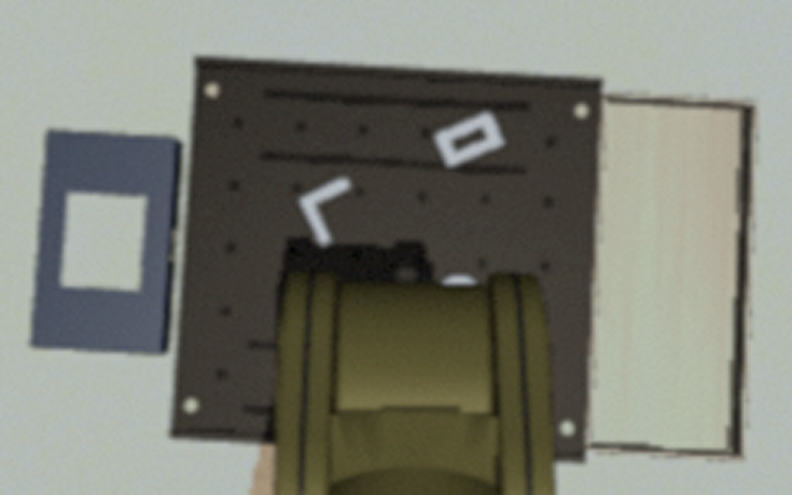

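The top view is blocked by the arm, but the post, angle and clamp haven't moved. I'll locate the nut in the side view.

```bash
cat >> h.py <<'E'
def side(f,box=(140,380,170,440)):
    im=np.ascontiguousarray(robot.read_camera('side')[:,:,::-1]);a,b,c,d=box
    cv2.imwrite(f,cv2.resize(im[a:b,c:d],None,fx=2.4,fy=2.4));return im
E
python3 - <<'E'
from h import *
side('pics/s2.png')
E
```

```text
(no output)
```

View pics/s2.png

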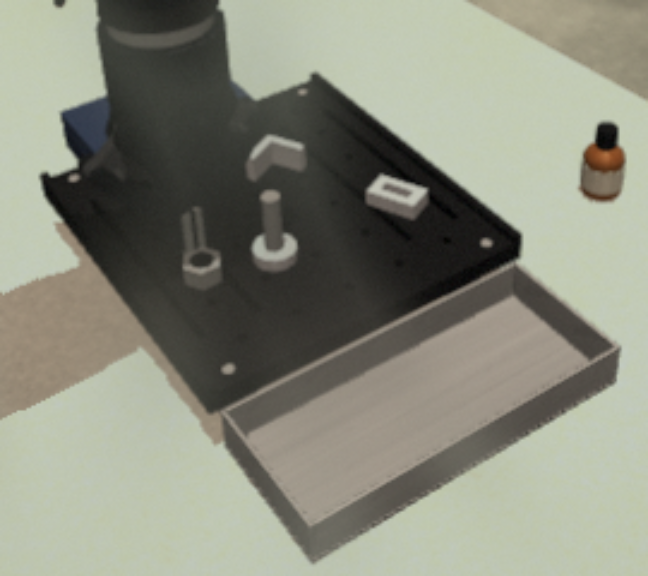

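The fingers stand squarely behind the nut, whose top is at crop (202,262), and they are clear of the post base. I'll check the offset numerically.

```bash
python3 - <<'E'
from h import *
q=np.array([(202,262),(179,238),(193,252)])/2.4+[170,140]
print(ray('side',q[:2],.059), ray('side',q[2:],.0516),ray('side',np.array([(217,412),(520,245)])/2.4+[170,140],.05))
E
```

```text
[[ 0.5022707  -0.0238552   0.059     ]
 [ 0.50265076  0.0069556   0.059     ]] [[ 0.50651679 -0.00345542  0.0516    ]] [[ 0.44707923 -0.13222508  0.05      ]
 [ 0.68379532 -0.13283036  0.05      ]]
```

drive_tool(plan=[0,0.005,0,0,0,0,-0.005,0,-0.001,0,0,0,-0.001,0,-0.001,0,0,0,-0.001,-0.008,0,0,0,0,-0.001,-0.008,0,0,0,0,-0.001,-0.008,0,0,0,0,-0.001,-0.008,0,0,0,0,-0.001,-0.008,0,0,0,0,-0.001,-0.008,0,0,0,0,-0.001,-0.008,0,0,0,0])

```text
time: 5.0
tcp_pos: [0.493, -0.0519, 0.0494]
ee_rot: [-179.8, 0.3, -2.4]
force: [-0.3, -0.6, 0.1]
gripper_width: 0.002
```

```bash
cat >> h.py <<'E'
def sb(box,z,thr=105):
    # bright part tops in a side-view crop box (r0,r1,c0,c1)
    im=np.ascontiguousarray(robot.read_camera('side')[:,:,::-1]);g=cv2.cvtColor(im,cv2.COLOR_BGR2GRAY)
    a,b,c,d=box;m=np.zeros_like(g);m[a:b,c:d]=g[a:b,c:d]>thr
    for k in cv2.findContours(m,cv2.RETR_EXTERNAL,cv2.CHAIN_APPROX_NONE)[0]:
        if cv2.contourArea(k)>15:
            x,y,w,h=cv2.boundingRect(k);print(cv2.contourArea(k),(x,y,w,h),ray('side',[(x+w/2,y+h/2)],z)[0].round(4))
    return im
E
python3 - <<'E'
from h import *
for t in(70,90,110): print(t);sb((190,320,190,300),.053,t)
E
```

```text
70
19.0 (262, 291, 7, 5) [ 0.4691 -0.1103  0.053 ]
315.0 (256, 249, 21, 33) [ 0.5008 -0.0619  0.053 ]
266.0 (275, 228, 19, 25) [ 0.5549 -0.0299  0.053 ]
4159.5 (190, 224, 110, 96) [ 0.468  -0.0538  0.053 ]
110.5 (279, 196, 19, 16) [0.6168 0.0503 0.053 ]
190.0 (190, 190, 15, 24) [0.4911 0.1593 0.053 ]
90
15.5 (262, 291, 6, 5) [ 0.4685 -0.1099  0.053 ]
48.0 (260, 265, 17, 11) [ 0.4974 -0.073   0.053 ]
132.0 (275, 238, 19, 14) [ 0.5487 -0.0392  0.053 ]
4052.5 (190, 224, 110, 96) [ 0.468  -0.0538  0.053 ]
80.0 (279, 196, 18, 14) [0.6178 0.0534 0.053 ]
185.5 (190, 190, 14, 24) [0.4904 0.1599 0.053 ]
110
146.0 (275, 307, 25, 13) [ 0.4732 -0.1603  0.053 ]
28.5 (262, 268, 15, 8) [ 0.4968 -0.0767  0.053 ]
60.0 (276, 238, 17, 11) [ 0.5508 -0.0361  0.053 ]
3430.0 (190, 224, 110, 96) [ 0.468  -0.0538  0.053 ]
43.5 (280, 196, 17, 7) [0.6246 0.0619 0.053 ]
178.5 (190, 190, 14, 24) [0.4904 0.1599 0.053 ]
```

drive_tool(plan=[0.002,0.005,0,0,0,0,0.003,0,0,0,0,0,-0.0004,-0.009,0,0,0,0,-0.0004,-0.009,0,0,0,0,-0.0004,-0.009,0,0,0,0,-0.0004,-0.009,0,0,0,0,-0.0004,-0.009,0,0,0,0,-0.0004,-0.009,0,0,0,0,-0.0004,-0.009,0,0,0,0,-0.0004,-0.009,0,0,0,0,-0.0004,-0.009,0,0,0,0,-0.0004,-0.009,0,0,0,0])

```text
time: 6.65
tcp_pos: [0.4941, -0.1422, 0.0494]
ee_rot: [-179.9, 0.3, -2.4]
force: [-0.0, -0.9, -0.1]
gripper_width: 0.002
```

drive_tool(plan=[-0.0004,-0.008,0,0,0,0,0,0,0,0,0,0])

```text
time: 6.9
tcp_pos: [0.4937, -0.1514, 0.0494]
ee_rot: [-179.9, 0.3, -2.4]
force: [0.6, -0.2, 1.0]
gripper_width: 0.0
```

```bash
python3 - <<'E'
from h import *
side('pics/s3.png')
E
```

```text
(no output)
```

View pics/s3.png

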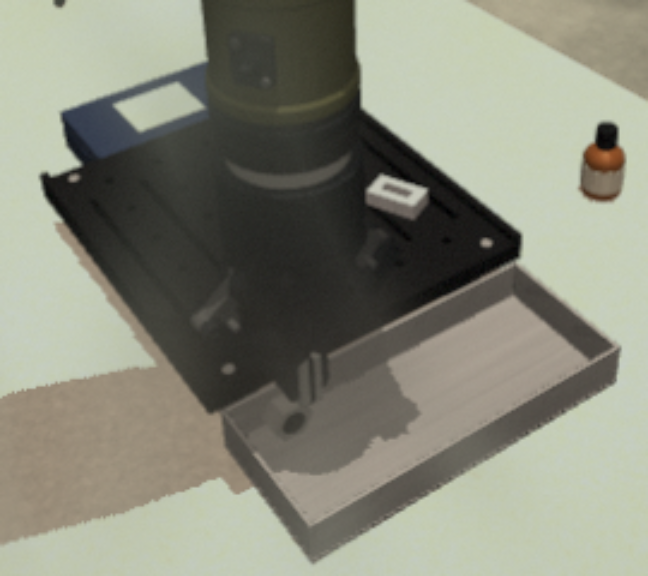

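The nut has dropped into the tray, at (293,420). I push a little further, then lift and go behind the clamp.

drive_tool(plan=[0,-0.008,0,0,0,0,0,0,0.035,0,0,0,0,0,0.05,0,0,0,0.02,0.02,0,0,0,0,0.03,0.03,0,0,0,0,0.03,0.03,0,0,0,0,0.03,0.03,0,0,0,0,0.03,0.03,0,0,0,0,0.02,0.025,0,0,0,0,0.003,0.005,0,0,0,0,0,0,0,0,0,0])

```text
time: 8.32
tcp_pos: [0.6606, 0.0142, 0.1368]
ee_rot: [-179.9, 0.3, -2.4]
force: [0.2, -0.7, -0.4]
gripper_width: -0.002
```

```bash
python3 - <<'E'
from h import *
s=robot.read_state();print(s['tcp_pos'],s['ee_rot'])
im=np.ascontiguousarray(robot.read_camera('side')[:,:,::-1])
cv2.imwrite('pics/s4.png',cv2.resize(im[140:380,170:440],None,fx=2.4,fy=2.4))
E
```

```text
[0.66055769 0.01422956 0.13679496] [-179.9459377     0.33717033   -2.3905424 ]
```

View pics/s4.png

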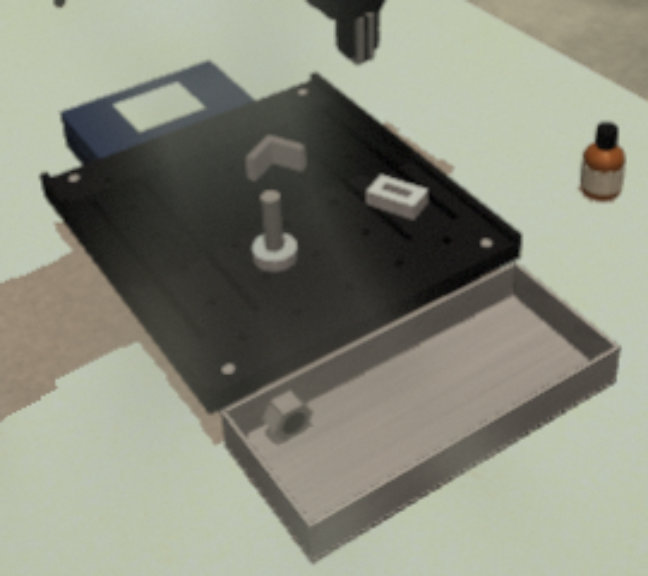

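The nut is in the tray at (288,415), on its side. Post, angle, clamp, case and bottle haven't moved. I open the fingers slightly to make a stable two-point pusher and lower them behind the clamp.

drive_tool(plan=[-0.004,0,-0.02,0,0,0,-0.004,0,-0.03,0,0,0,0,0,-0.024,0,0,0,0,0,-0.009,0,0,0,0,0,-0.004,0,0,0,0,0,0,0,0,0], hand=0.15)

```text
time: 9.12
tcp_pos: [0.6493, 0.0076, 0.0507]
ee_rot: [180.0, 0.3, -2.8]
force: [0.9, 0.5, -0.3]
gripper_width: 0.154
```

drive_tool(plan=[0,-0.008,0,0,0,0,-0.0004,-0.008,0,0,0,0,-0.0004,-0.008,0,0,0,0,-0.0004,-0.008,0,0,0,0,-0.0004,-0.008,0,0,0,0,-0.0004,-0.008,0,0,0,0,0,0,0,0,0,0])

```text
time: 10.0
tcp_pos: [0.649, -0.0446, 0.0532]
ee_rot: [180.0, 0.0, -2.9]
force: [-0.4, 0.1, 0.3]
gripper_width: 0.148
```

```bash
python3 - <<'E'
from h import *
im=side('pics/s5.png')
E
```

```text
(no output)
```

View pics/s5.png

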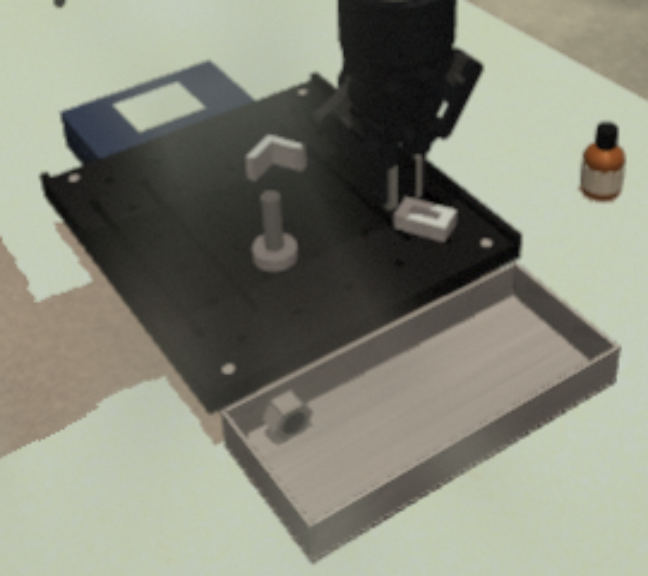

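The clamp is cradled by the two fingertips at crop (425,218), and nothing else has moved. I lower a little and go on.

drive_tool(plan=[0,0.003,-0.003,0,0,0,0,0,-0.002,0,0,0,0,-0.008,-0.0005,0,0,0,-0.0004,-0.009,0,0,0,0,-0.0004,-0.009,0,0,0,0,-0.0004,-0.009,0,0,0,0,-0.0004,-0.009,0,0,0,0,-0.0004,-0.009,0,0,0,0,-0.0004,-0.009,0,0,0,0,-0.0004,-0.009,0,0,0,0])

```text
time: 11.3
tcp_pos: [0.6459, -0.1163, 0.0472]
ee_rot: [180.0, 0.0, -2.8]
force: [0.2, 0.8, 0.2]
gripper_width: 0.147
```

drive_tool(plan=[-0.0004,-0.009,0,0,0,0,-0.0004,-0.009,0,0,0,0,-0.0004,-0.009,0,0,0,0,-0.0004,-0.009,0,0,0,0,-0.0004,-0.009,0,0,0,0,-0.0004,-0.008,0,0,0,0,0,0,0,0,0,0])

```text
time: 12.18
tcp_pos: [0.6433, -0.174, 0.0471]
ee_rot: [180.0, 0.0, -2.8]
force: [0.0, 1.2, -0.5]
gripper_width: 0.152
```

drive_tool(plan=[0,0,0.035,0,0,0,0,0,0.05,0,0,0,-0.005,0.04,0,0,0,0,-0.005,0.045,0,0,0,0,-0.005,0.045,0,0,0,0,-0.005,0.045,0,0,0,0,-0.005,0.045,0,0,0,0,-0.005,0.03,0,0,0,0,-0.005,0.018,0,0,0,0,0,0,0,0,0,0])

```text
time: 13.42
tcp_pos: [0.6065, 0.1037, 0.1351]
ee_rot: [-179.9, -0.1, -2.8]
force: [-0.2, -1.0, 0.0]
gripper_width: 0.151
```

```bash
python3 - <<'E'
from h import *
s=robot.read_state();print(s['tcp_pos'],s['ee_rot'])
im=side('pics/s6.png')
E
```

```text
[0.60654392 0.10373748 0.13514597] [-1.79892114e+02 -1.36818599e-01 -2.78792025e+00]
```

View pics/s6.png

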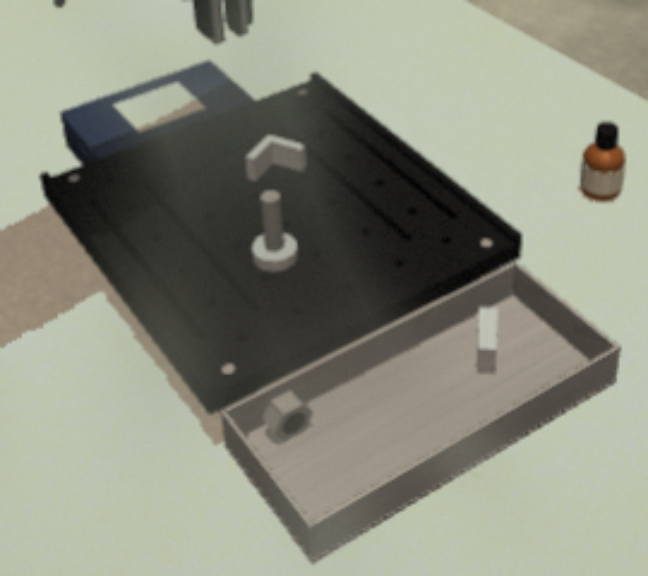

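The clamp lies in the tray at (487,340). Last is the angle.

drive_tool(plan=[0.001,-0.004,-0.025,0,0,0,0.001,-0.003,-0.035,0,0,0,0,0,-0.018,0,0,0,0,0,-0.006,0,0,0,0,0,0,0,0,0])

```text
time: 14.1
tcp_pos: [0.6114, 0.0888, 0.0502]
ee_rot: [180.0, -0.4, -3.3]
force: [0.9, -0.0, 0.8]
gripper_width: 0.151
```

drive_tool(plan=[0,-0.004,-0.001,0,0,0,0,-0.008,0,0,0,0,-0.0004,-0.008,0,0,0,0,-0.0004,-0.008,0,0,0,0,-0.0004,-0.008,0,0,0,0,-0.0004,-0.008,0,0,0,0,-0.0004,-0.008,0,0,0,0,0,0,0,0,0,0])

```text
time: 15.1
tcp_pos: [0.6114, 0.0323, 0.0521]
ee_rot: [-180.0, -0.7, -3.4]
force: [-0.3, 0.3, -0.3]
gripper_width: 0.149
```

```bash
python3 - <<'E'
from h import *
im=side('pics/s7.png')
E
```

```text
(no output)
```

View pics/s7.png

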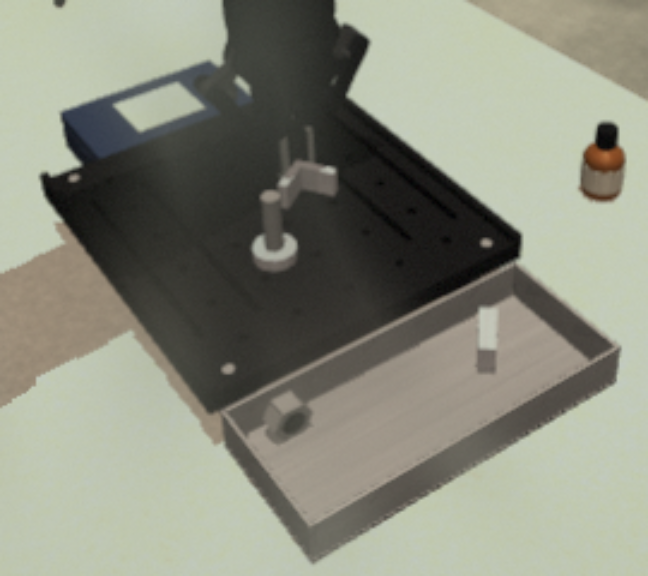

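The angle is cradled at crop (308,180) and moving along its lane. I keep straight -y to stay clear of the post.

drive_tool(plan=[0.0005,-0.008,-0.001,0,0,0,0.0005,-0.008,-0.001,0,0,0,0,-0.009,0,0,0,0,0,-0.009,0,0,0,0,0,-0.009,0,0,0,0,0,-0.009,0,0,0,0])

```text
time: 15.9
tcp_pos: [0.6126, -0.022, 0.0499]
ee_rot: [-180.0, -0.7, -3.3]
force: [-0.0, 0.4, -0.2]
gripper_width: 0.152
```

```bash
python3 - <<'E'
from h import *
for t in(70,90): print(t);sb((200,300,250,345),.055,t)
E
```

```text
70
18.0 (262, 291, 7, 5) [ 0.4682 -0.112   0.055 ]
945.5 (282, 268, 63, 32) [ 0.5327 -0.1392  0.055 ]
337.5 (275, 219, 19, 34) [ 0.56   -0.0224  0.055 ]
317.5 (306, 208, 25, 34) [ 0.6208 -0.034   0.055 ]
90
15.5 (262, 291, 6, 5) [ 0.4677 -0.1116  0.055 ]
268.5 (311, 282, 34, 18) [ 0.5407 -0.1631  0.055 ]
129.0 (283, 269, 62, 31) [ 0.5327 -0.1405  0.055 ]
150.0 (275, 238, 19, 14) [ 0.5475 -0.0412  0.055 ]
208.0 (309, 221, 22, 21) [ 0.6124 -0.0493  0.055 ]
20.5 (279, 220, 8, 5) [0.5779 0.0091 0.055 ]
```

The post base is unchanged (275,238,19,14). The angle is at about (0.612, -0.049), ahead of the fingers and clear of the post.

drive_tool(plan=[0,-0.009,0,0,0,0,0,-0.009,0,0,0,0,0,-0.009,0,0,0,0,0,-0.009,0,0,0,0,0,-0.009,0,0,0,0,0,-0.009,0,0,0,0,0,-0.009,0,0,0,0,0,-0.009,0,0,0,0,0,-0.009,0,0,0,0,0,-0.009,0,0,0,0,0,-0.009,0,0,0,0,0,-0.009,0,0,0,0])

```text
time: 17.5
tcp_pos: [0.6125, -0.1377, 0.0499]
ee_rot: [180.0, -0.7, -3.3]
force: [0.2, -0.2, -0.2]
gripper_width: 0.145
```

drive_tool(plan=[0,-0.009,0,0,0,0,0,-0.009,0,0,0,0,0,-0.009,0,0,0,0,0,-0.009,0,0,0,0,0,0,0,0,0,0])

```text
time: 18.12
tcp_pos: [0.6125, -0.1772, 0.0499]
ee_rot: [180.0, -0.7, -3.4]
force: [-1.0, -0.5, -0.6]
gripper_width: 0.145
```

drive_tool(plan=[0,0,0.035,0,0,0,0,0,0.05,0,0,0,0,0.03,0.05,0,0,0,0,0.05,0.04,0,0,0,0,0.05,0.03,0,0,0,0,0.05,0.0,0,0,0,0,0.05,0,0,0,0,0,0.05,0,0,0,0,0,0.03,0,0,0,0,0,0,0,0,0,0])

```text
time: 19.38
tcp_pos: [0.6094, 0.1443, 0.2606]
ee_rot: [-179.7, -0.8, -3.3]
force: [-0.0, -0.5, 0.3]
gripper_width: 0.145
```

```bash
python3 - <<'E'
from h import *
im=side('pics/s8.png');t=blobs()
a=cv2.resize(im[140:380,170:440],None,fx=1.6,fy=1.6);b=cv2.convertScaleAbs(np.ascontiguousarray(t[100:300,215:455]),alpha=1.5);b=cv2.resize(b,(360,300));b=cv2.copyMakeBorder(b,0,a.shape[0]-300,0,0,0)
cv2.imwrite('pics/end.png',np.hstack([a,b]))
E
```

```text
167.5 [353.5 240. ] [14. 15.] 90 [ 0.5519 -0.034   0.057 ]
```

View pics/end.png

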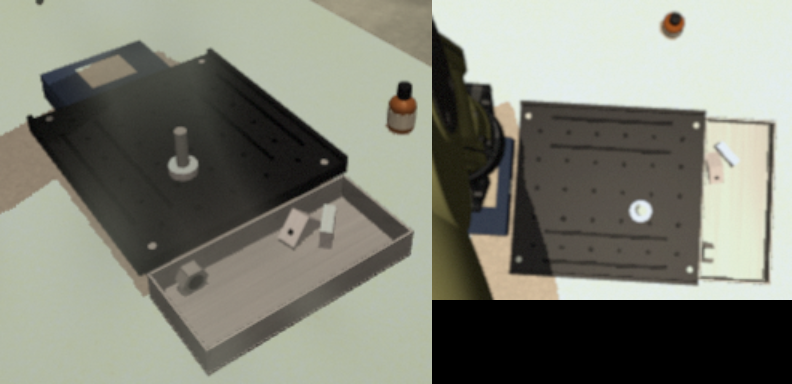

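All three parts lie inside the tray: nut at (190,277), angle (294,228), clamp (327,225). The post is alone on the plate, and the arm is clear.

```bash
python3 -c "
from bench import robot
print(robot.sign_off(),robot.read_state()['time'])"
```

```text
the job is handed in; nothing more can be done
the job is handed in; nothing more can be done
```

I swept the nut, the clamp and the angle along their lanes and over the plate's -y edge. All three now lie in the catch tray, and the job was handed in at about 19.5 s of the 64 s allowed. The nut was pushed with the fingers shut; for the clamp and the angle I opened them slightly to push at two points. Nothing was pinched or lifted.

**Final pictures:** in both the side and top views all three parts are inside the tray walls and only the post stands on the plate. The nut and the clamp rest on their sides.

**Bystanders:** the post measures within about 1.5 mm of where it started, which is within measuring error. The bottle and the case look unmoved, though I judged those by eye and the arm hides part of the case in the last top view.

**Forces and problems:** the wrist force never read above about 1.5 N at the end of a move. The fingers ran about 5 mm off-centre twice while pushing the nut, and I corrected both times. No check failed.

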